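# Open the two-dial lens lock box beside the microscope

### The arm

A 6-joint arm with a two-finger parallel gripper is mounted at the origin on the work surface. World frame = base frame: x ahead of the robot, y to its left, z up, the work surface at z = 0. Lengths are in m, angles in rad, forces in N, time in s.
With the tool pointing down it reaches from about 0.325 to 0.775 m from the base axis. Payload 9.3 kg.
Tool frame: the origin (TCP) lies at the very end of the fingers, on their centre line; the grasp point (between the pads) lies 19 mm behind it; y points along the fingers, z is the direction in which the jaws open and shut, and the axes are right-handed (so a half turn about y gives the same grasp; the last joint's range is limited). The gripper opens to 85 mm and grips with 20 to 120 N. Pads are 22 mm wide; open, the fingers measure 114 mm over their backs; the gripper's body (76 mm by 85 mm) begins 54 mm behind the grasp point. The pads swing forward as they close: fully open they stand 13 mm farther back than shut.
Start: joints at [1.094, 0.259, 0.021, 1.334, 0, 1.418], TCP at [0.175, 0.521, 0.231] pointing down, gripper open.
Joint ranges: [-3.04, 3.04], [-0.91, 1.82], [-1.04, 1.36], [-1.92, 1.95], [-1.52, 1.45], [-3.14, 3.14]. Speed limits (rad/s): [2.22, 2.22, 2.79, 3.14, 3.14, 3.14].

### API

Orientations are given as a unit quaternion [x, y, z, w].
In Python, from bench import bot gives the robot as it stands.
- The arm moves only by the tool arm_command, never from a script. Its argument "deltas" is a list of rows, each an object with "angular": the turn, a rotation vector about the world's x, y, z in degrees, a list of three; "offset": the shift along the world's x, y, z in mm, a list of three; "gripper": the closure, from 0 (fully open) to 1 (shut). A call has 1 to 8 rows; each row is the pose to reach, as a shift and turn from the pose commanded when the call began; what a row does not reach only later rows make up. A row lasts 1/10 s, in which the tool goes at most 50 mm and 8.59 degrees, less where a joint would pass 70% of its speed; a pose out of reach is approached as far as the arm can. A call with a gripper value outside its range is refused whole. The fingers move at their own pace and stop on an object; the grip force is fixed at half the most. Time passes only in rows, so rows that repeat a pose let the fingers close. It gives the time, the measured TCP pose, the force and the opening at its end, in the units of the state.
- bot.state(): the state, without advancing time (a new reading comes with each control period).
- bot.grab_frame(name): name is "scene" or "top" or "wrist"; returns a dict with "img" (480x640x3 uint8, red, green, blue), "fx", "fy", "cx", "cy" (pixels), "R" (3x3) and "t" (3): a world point X has camera coordinates R X + t; the wrist camera has in their place "hand_eye" (4x4, takes a point from camera to tool coordinates, whose origin is the TCP and whose axes are the tool frame's). Camera axes: x right, y down, z forward; pixel columns grow to the right and rows downward; lengths in m; the calibration is good to about 2 mm. The wrist camera is an equidistant fisheye: a pixel r from the principal point sees the ray r / f radians off the axis. A picture is of the moment at which its call begins: read the wrist's pose just before it. There is no depth.
- bot.finish_job(): hands the job in, once; it reports no verdict.
Trained networks look in the newest picture that a camera, given by its name, has taken for a name from the list of things; names that differ only in an ending like _2 or _b are one class to them, and where a whole thing is asked for, a point or a joint stands for the part that bears it (a point fixed in the world has none). Each returns a list of dicts, best first, with "confidence" (0 to 1); they miss things now and then, are a little off and sometimes report something else, mostly with a low value. They report only what shows in the picture. A call takes as long as a camera call.
- bot.search_frame(camera, target): "centre" ([column, row] in pixels, amid what is visible of it).
The state is a dict: "clock": time; "joints": joint angles; "qvel": joint speeds; "effort": joint torques, N m; "tcp_pos": TCP position; "tcp_rot": TCP orientation; "contact_force": force on the tool from outside, world axes, zero at the start; "wrist_torque": the same for the moment, N m; "gripper_width": finger opening in m.
Only numpy, scipy, OpenCV 4.12 (cv2) and the standard library are available. Lean on these libraries where they do the work, as an engineer would, in place of code of your own. Each camera call takes 0.05 s, during which the arm holds its last target.

### The job

Open the lens lock box: set the left dial to 3, and find the right dial's place somewhere between 7 and 8 (its numbers have slipped) by pulling its knob lightly upward while turning it slowly from the 7 towards the 8 until you feel the lock let go. Then raise the lid until it stands well open by itself, about 60 degrees, and let go. Never force the lid against the lock, and leave the other things on the desk where they are.

Things in the scene. Friction and masses are not known exactly. Their poses are not given: they have to be found in the camera images.
- lockbox: Grey steel lens box, 196 (x) by 276 (y) by 95 mm high without its lid, fixed to the desk, seen with its front towards the robot. Origin: centre of its underside, on the desk. +x points to the back (hinge side), +y to its left, z up. It stands anywhere within some 7 by 24 cm and is turned by up to 0.35 rad.
- lid: The steel lid, 204 by 284 mm, 0.46 kg with its dials. Origin: middle of its hinge line, at the back of the box, 96 mm over the desk; the line runs along y. Axes: the box's when shut; open by an angle, the lid has turned by it about +y, its front edge rising (at most 1.75 rad). Shut, its top is 101 mm over the desk. The hinge is stiff: the lid stays where it is left; raising it takes about 8 to 11 N at a knob.
- lid_front (a point): Middle of the lid's front edge, at its top face, 202 mm in front of the hinge line and 5 mm above it when shut. The front wall of the lid hangs 14 mm down from there.
- dial_left_disc (a point): Inside the shut lid, on the left dial's axis, 81 mm over the desk: on each spindle sits a slotted steel disc, 72 mm across, that catches under a steel stud of the box's front wall unless its slot is at the stud. Locked, the lid rises by only some 2 to 4.5 mm at the knobs, differing from box to box, before disc and stud meet. More than 18 N between them is forcing the lock.
- dial_left (a joint): Left dial (the box's +y side), in rad, 0.6283 per number: 0 with the 0 at its red mark, 1.885 with the 3 there. It grows anticlockwise seen from above, turns without end, needs about 0.05 N m and stays where it is left. The red mark lies behind the dial, towards the hinge. The lid is free of this dial when it is within 0.12 rad of the 3.
- dial_right (a joint): Right dial (box's -y side), the same: 4.398 rad with the 7 at its red mark. Its numbers have slipped on the spindle: the lock lets go at a dial value somewhere between the 7 and the 8 (0.1 to 0.56 rad past the 7), in a window only about 0.1 rad wide. Pulled up lightly, the lid comes free there.
- dial_left_knob (a point): On the left dial's axis, 150 mm in front of the hinge line and 65 mm to the left of the middle: middle of the ribbed round aluminium knob (34 mm diameter, 30 mm tall, standing on the numbered disc), 15 mm below its top, 125 mm over the desk when shut. z is the dial's axis; its x axis points to the 0.
- dial_right_knob (a point): The same point of the right dial's knob, 65 mm to the right of the middle.
- dial_left_zero (a point): The 0 of the left dial, at the rim of its black numbered disc (73 mm across, top 110 mm over the desk when shut), 36.5 mm from the axis. White numbers 0 to 9 run clockwise round the disc; an orange tick at its rim and an orange line on the knob's top point to the 0.
- dial_right_zero (a point): The 0 of the right dial, at the rim of its numbered disc.
- joystick: Cream stage controller with a black stick, 105 by 165 by 30 mm (stick to 87 mm), loose, to the left of the box. Leave alone.
- mouse: Black computer mouse, 100 by 58 by 27 mm, loose, to the right of the box in front. Leave alone.
- phone: Black phone, 75 by 152 by 8 mm, loose, in front of the box. Leave alone.
- pen_cup: Black pen cup, 80 mm across, 100 mm high, pens to 160 mm, loose, to the right of the box. Leave alone.

How it is judged:
On the way, in this order (a step that is already met when the one before it is completed fails the run):
1. the left dial is set to 3, the lid still shut ((value of joint dial_left between -4.5982 and -4.1982 rad or value of joint dial_left between 1.685 and 2.085 rad or value of joint dial_left between 7.9682 and 8.3681 rad) and angle between lid's own z axis and vertical below 0.05 rad), for 0.1 s.
2. with the left dial at 3 and the right dial about 7 to 8, the lock lets go and the lid rises ((value of joint dial_left between -4.6482 and -4.1482 rad or value of joint dial_left between 1.635 and 2.135 rad or value of joint dial_left between 7.9182 and 8.4182 rad) and (value of joint dial_right between -2.0708 and -1.0708 rad or value of joint dial_right between 4.2124 and 5.2124 rad or value of joint dial_right between 10.4956 and 11.4956 rad) and angle between lid's own z axis and vertical above 0.08 rad), for 0.1 s.
At the end, for the whole second after the job is handed in: The lid stands open by itself at more than 0.75 rad (43 degrees), at rest, and the joystick, mouse, phone and pen cup are within 30 mm of where they stood (angle between lid's own z axis and vertical above 0.75 rad and angular speed of lid below 0.05 rad/s and distance of each of joystick, mouse, phone, pen_cup from where it was at the start of the episode below 0.03 m); the robot touches nothing.
It fails at once if the lock is forced: the lid's locking discs are pulled against the box's strike studs with more than 18 N (contact force between lid and lockbox above 18 N).
It fails at once if a bystander is pushed away by 30 mm or more, or the pen cup or joystick is tipped (distance of any of joystick, mouse, phone, pen_cup from where it was at the start of the episode above 0.03 m or angle between any of pen_cup, joystick's own z axis and vertical above 0.3 rad).
It also fails if it takes over 67 s, if anything falls off the work surface, if the arm or the gripper's body presses on something with over 40 N, if the wrist force passes 120 N, or if a joint passes its speed limit or range.

## Working session

There is one attempt and no reset: what is moved stays moved. The work goes in short steps, Python scripts to look and compute and a tool call to move; the robot and the scene stay as the last step left them, time stands still between calls to the robot, and variables do not carry over. Pictures are saved under pics/ and viewed, and the job is handed in when it is done.

Besides the shell and the picture viewer there is one more tool, called after "Emit:" by a JSON object that holds its "api" and its "payload", one argument or row to a line. arm_command: Moves the arm, as the interface text tells. Its arguments: {"type":"object","properties":{"deltas":{"type":"array","items":{"type":"object","properties":{"angular":{"type":"array","items":{"type":"number"}},"offset":{"type":"array","items":{"type":"number"}},"gripper":{"type":"number"}}}}},"required":["deltas"]}

```bash
ls; mkdir -p pics; python3 - <<'E'
from bench import bot
import cv2,json
s=bot.state()
print({k:s[k] for k in s})
for n in("scene","top","wrist"):
    f=bot.grab_frame(n)
    cv2.imwrite(f"pics/{n}0.png",f["img"][:,:,::-1])
    print(n,{k:(v.tolist() if hasattr(v,'tolist') else v) for k,v in f.items() if k!="img"})
    for t in("lockbox","lid","lid_front","dial_left_knob","dial_right_knob","dial_left_zero","dial_right_zero","mouse","pen_cup","joystick","phone"):
        r=bot.search_frame(n,t); print(t,[(list(map(int,q["centre"])),round(q["confidence"],2)) for q in r[:3]])
print(bot.state()["clock"])
E
```

```text
pics
{'clock': 0.0, 'joints': array([1.09438779e+00, 2.59201704e-01, 2.07428760e-02, 1.33370208e+00,
       9.58346808e-06, 1.41823016e+00]), 'qvel': array([ 8.63021485e-04, -1.46153042e-03,  8.90205333e-05, -6.13098770e-04,
       -1.87695643e-04, -7.31580936e-04]), 'effort': array([-1.92246698e-03, -5.55639482e+01,  3.44531536e+01,  1.36981157e-02,
       -1.77690767e-04, -6.04010495e-06]), 'tcp_pos': array([0.17486661, 0.52115686, 0.23065357]), 'tcp_rot': array([ 0.69831497, -0.11414834,  0.11384343, -0.69739948]), 'contact_force': array([-0.46468122, -0.45791418,  0.12731912]), 'wrist_torque': array([ 0.00398743, -0.01559102,  0.01322717]), 'gripper_width': 0.0856328954768424}
scene {'fx': 476.5051946280685, 'fy': 476.5051946280685, 'cx': 320.58318421435854, 'cy': 236.01344479967614, 'R': [[0.7943323789582794, 0.6073169016446824, 0.014221558113779575], [0.3589179528223802, -0.45029723656410503, -0.8175636378194191], [-0.49011628709957417, 0.6545216419030265, -0.5756626142110449]], 't': [-0.4739786185351212, -0.1137300719355292, 1.342686759578942]}
lockbox [([319, 262], 0.89), ([4
[... 1056 characters left out ...]
01, 224], 0.84), ([314, 320], 0.17)]
phone [([314, 321], 0.61)]
wrist {'fx': 371.64829954431775, 'fy': 371.64829954431775, 'cx': 318.38847980224904, 'cy': 246.5914029455507, 'hand_eye': [[0.00016511266916988116, 0.9468671754467727, 0.3216248199366109, -0.08191801558147616], [-0.0010388654857832892, -0.32162448834923796, 0.9468667325725382, -0.14296427730018146], [0.9999994467480019, -0.0004904646183667504, 0.0009305633504510389, -0.0003096544717600125], [0.0, 0.0, 0.0, 1.0]]}
lockbox [([144, 474], 0.83)]
lid []
lid_front []
dial_left_knob []
dial_right_knob []
dial_left_zero []
dial_right_zero []
mouse [([15, 426], 0.64)]
pen_cup [([27, 469], 0.54)]
joystick []
phone [([136, 453], 0.63)]
1.8
```

```bash
python3 - <<'E'
import cv2
a=cv2.imread('pics/top0.png'); cv2.imwrite('pics/top0c.png',cv2.resize(a[150:350,230:480],None,fx=3.2,fy=3,interpolation=cv2.INTER_CUBIC))
a=cv2.imread('pics/top0.png'); cv2.imwrite('pics/top0d.png',cv2.resize(a[210:310,260:400],None,fx=5.7,fy=5.7,interpolation=cv2.INTER_CUBIC))
E
```

```text
(no output)
```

View pics/top0.png

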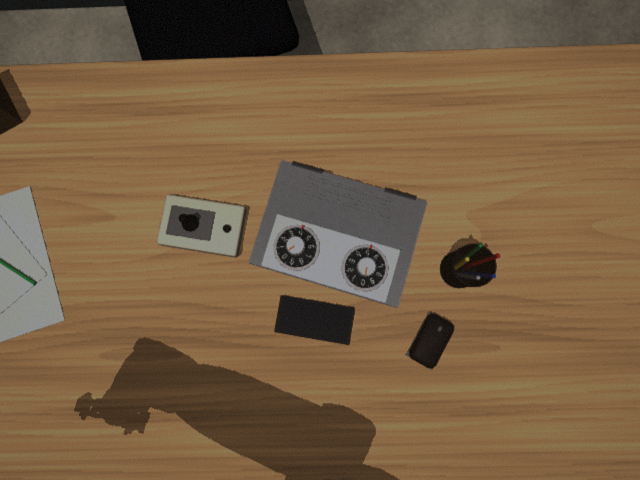

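View pics/top0d.png

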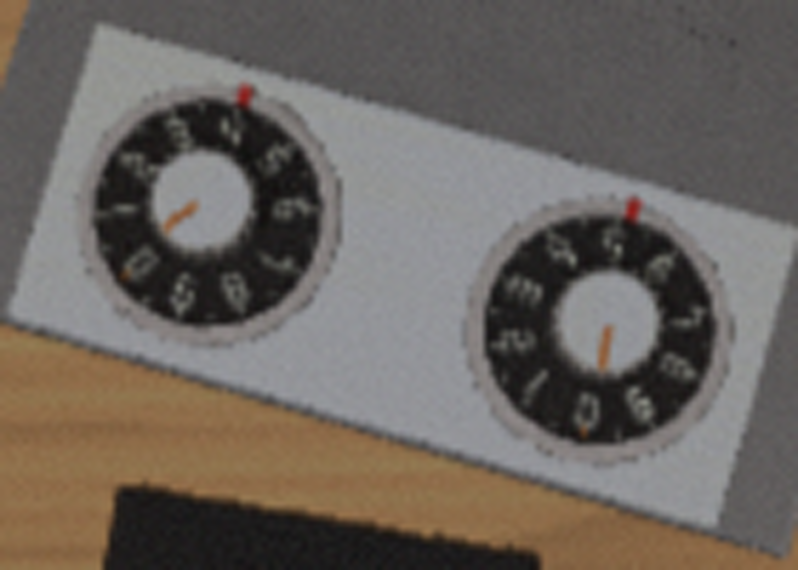

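View pics/scene0.png

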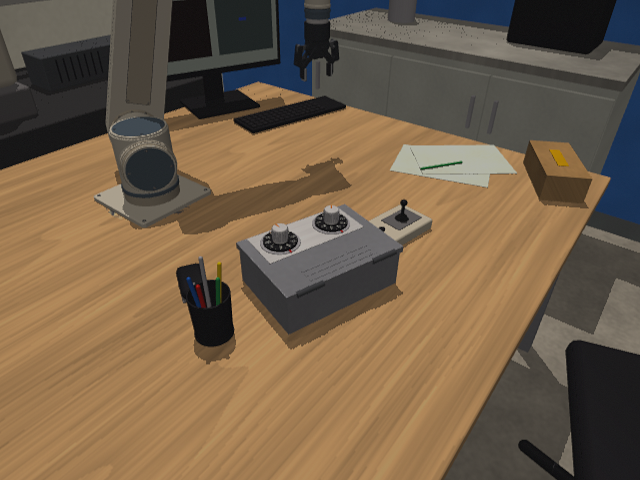

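```bash
cat > h.py <<'E'
import numpy as np
from scipy.optimize import least_squares
from scipy.spatial.transform import Rotation as Ro
TOP=dict(f=463.5896,c=(311.4023,247.7189),R=np.array([[-0.024006447049283938,-0.9994570362042173,-0.022568191818388955],[-0.9915320127019368,0.02668586518290207,-0.12709103975767377],[0.12762428564860437,0.01932608034034955,-0.9916342795261576]]),t=np.array([0.06015283608710055,0.5689961558827182,0.8791325214977173]))
def back(px,z,C=TOP):
    d=C['R'].T@np.array([(px[0]-C['c'][0])/C['f'],(px[1]-C['c'][1])/C['f'],1]); o=-C['R'].T@C['t']
    return o+d*(z-o[2])/d[2]
def proj(X,C=TOP):
    p=C['R']@np.asarray(X)+C['t']; return C['f']*p[:2]/p[2]+np.array(C['c'])
E
python3 - <<'E'
from h import *
cr=lambda x,y:(260+x/5.7,210+y/5.7)
P={ # box-frame : px, z
 'bl':((283,161),.101),'br':((426,200),.101),'fr':((398,306),.101),'fl':((250,264),.101),
 'knL':(cr(203,197),.140),'knR':(cr(609,318),.140),'dL':(cr(208,212),.110),'dR':(cr(600,325),.110),
 'tL':(cr(125,273),.110),'tR':(cr(584,432),.110),'mL':(cr(245,97),.1015),'mR':(cr(632,210),.1015)}
W={k:back(p,z) for k,(p,z) in P.items()}
for k in W: print(k,W[k].round(4))
d=W['bl']-W['fl'];print('len',np.linalg.norm(W['bl']-W['fl']),np.linalg.norm(W['bl']-W['br']),np.linalg.norm(W['fl']-W['fr']),np.linalg.norm(W['knL']-W['knR']))
# hinge at box x=+0.1 approx unknown h; fit frame at hinge middle
M={'bl':(0.002,.142),'br':(.002,-.142),'fr':(-.202,-.142),'fl':(-.202,.142),'knL':(-.15,.065),'knR':(-.15,-.065)}
def f(q):
    c,s=np.cos(q[2]),np.sin(q[2])
    return np.concatenate([[q[0]+c*a-s*b-W[k][0],q[1]+s*a+c*b-W[k][1]] for k,(a,b) in M.items()])
r=least_squares(f,[.6,0,-.2]);print(r.x,(r.fun*1000).round(1))
x,y,th=r.x
c,s=np.cos(th),np.sin(th)
for n,b in(('L',.065),('R',-.065)):
    K=np.array([x-c*.15-s*b,y-s*.15+c*b]); print('axis',n,K)
    v=W['t'+n][:2]-K; a=np.arctan2(v[1],v[0])-th; print('tick r',np.linalg.norm(v),'val',a%(2*np.pi),(a%(2*np.pi))/.6283)
    v=W['m'+n][:2]-K; a=np.arctan2(v[1],v[0])-th;print('mark ang',a,np.linalg.norm(v))
E
```

```text
bl [0.7283 0.094  0.101 ]
br [ 0.6454 -0.1698  0.101 ]
fr [ 0.4522 -0.1089  0.101 ]
fl [0.535  0.1577 0.101 ]
knL [0.5634 0.0712 0.14  ]
knR [ 0.5228 -0.052   0.14  ]
dL [0.5626 0.0713 0.11  ]
dR [ 0.5233 -0.052   0.11  ]
tL [0.5438 0.0982 0.11  ]
tR [ 0.4896 -0.0457  0.11  ]
mL [0.601  0.059  0.1015]
mR [ 0.5607 -0.0645  0.1015]
len 0.20348783369029522 0.2765026123333594 0.2792575144608843 0.12970632708410218
[ 0.6857169  -0.03661316 -0.3074849 ] [ 2.3  4.1 -0.8 -2.7 -1.9 -1.9  1.1  2.1 -1.  -0.5  0.3 -1.2]
axis L [0.56242529 0.07073756]
tick r 0.03316320777899793 val 2.475630402737976 3.94020436533181
mark ang 0.012554952105573669 0.040314779344628224
axis R [ 0.52307917 -0.05316515]
tick r 0.03425702057910523 val 3.22932677199006 5.1397847715901
mark ang 0.014368716968926998 0.03932618274435725
```

```bash
python3 - <<'E'
from h import *
R=Ro.from_quat([ 0.69831497, -0.11414834,  0.11384343, -0.69739948]).as_matrix();print(R.round(3))
zc=R[:,2];print('jaw ang deg',np.degrees(np.arctan2(zc[1],zc[0])),'x ang',np.degrees(np.arctan2(R[1,0],R[0,0])))
E
```

```text
[[ 0.948 -0.001  0.318]
 [-0.318 -0.001  0.948]
 [-0.    -1.    -0.001]]
jaw ang deg 71.44520660943382 x ang -18.554810129445894
```

Emit:
{"api": "arm_command", "payload": {
  "deltas": [
    {"offset":[45,-20,0]},
    {"offset":[90,-60,0]},
    {"offset":[120,-100,0]},
    {"offset":[150,-140,0]},
    {"offset":[180,-180,0]},
    {"offset":[210,-220,0]},
    {"offset":[240,-260,0]},
    {"offset":[270,-300,0]}
  ]
}}

```text
$.deltas[0]: bad value
```

Emit:
{"api": "arm_command", "payload": {
  "deltas": [
    {"offset":[33,-40,0]},
    {"offset":[66,-80,0]},
    {"offset":[90,-120,0]},
    {"offset":[117,-150,0]},
    {"offset":[117,-150,0]},
    {"offset":[117,-150,0]}
  ]
}}

```text
$.deltas[0]: bad value
```

Rows need all the fields.

Emit:
{"api": "arm_command", "payload": {
  "deltas": [
    {"angular":[0,0,0],"gripper":0,"offset":[45,-20,0]},
    {"angular":[0,0,0],"gripper":0,"offset":[80,-55,0]},
    {"angular":[0,0,0],"gripper":0,"offset":[115,-90,0]},
    {"angular":[0,0,0],"gripper":0,"offset":[150,-125,0]},
    {"angular":[0,0,0],"gripper":0,"offset":[180,-165,0]},
    {"angular":[0,0,0],"gripper":0,"offset":[210,-205,0]},
    {"angular":[0,0,0],"gripper":0,"offset":[240,-245,0]},
    {"angular":[0,0,0],"gripper":0,"offset":[270,-285,0]}
  ]
}}

```text
clock: 2.6
tcp_pos: [0.4459, 0.2346, 0.2315]
tcp_rot: [-0.698, 0.114, -0.114, 0.698]
contact_force: [1.1, 0.6, -0.7]
gripper_width: 0.0854
```

Emit:
{"api": "arm_command", "payload": {
  "deltas": [
    {"angular":[0,0,0],"gripper":0,"offset":[28,-40,0]},
    {"angular":[0,0,0],"gripper":0,"offset":[56,-80,0]},
    {"angular":[0,0,0],"gripper":0,"offset":[84,-120,0]},
    {"angular":[0,0,0],"gripper":0,"offset":[117,-165,0]},
    {"angular":[0,0,0],"gripper":0,"offset":[117,-165,0]},
    {"angular":[0,0,0],"gripper":0,"offset":[117,-165,0]}
  ]
}}

```text
clock: 3.2
tcp_pos: [0.5625, 0.0701, 0.2307]
tcp_rot: [0.698, -0.115, 0.115, -0.698]
contact_force: [0.9, 1.2, 0.5]
gripper_width: 0.0856
```

```bash
cat >> h.py <<'E'
def wcam(st,f):
    H=np.array(f['hand_eye']); T=np.eye(4); T[:3,:3]=Ro.from_quat(st['tcp_rot']).as_matrix(); T[:3,3]=st['tcp_pos']
    return T@H
def wback(px,z,f,T):
    v=np.array([px[0]-f['cx'],px[1]-f['cy']]); r=np.linalg.norm(v); a=r/f['fx']
    d=np.array([*(v/r*np.sin(a)),np.cos(a)]) if r>0 else np.array([0,0,1.])
    d=T[:3,:3]@d; o=T[:3,3]; return o+d*(z-o[2])/d[2]
def wproj(X,f,T):
    p=T[:3,:3].T@(np.asarray(X)-T[:3,3]); rr=np.hypot(p[0],p[1]); a=np.arctan2(rr,p[2])
    return np.array([f['cx'],f['cy']])+f['fx']*a*p[:2]/max(rr,1e-9)
E
python3 - <<'E'
from bench import bot
import cv2,pickle
s=bot.state(); f=bot.grab_frame("wrist")
pickle.dump((dict(s),f),open('w1.pkl','wb'))
print(s['joints'].round(3),s['tcp_pos'].round(4),s['tcp_rot'].round(4),s['contact_force'].round(2))
a=f['img'][:,:,::-1]; cv2.imwrite('pics/w1.png',a)
E
```

```text
[-0.024  0.288  0.062  1.345  0.     0.302] [0.5625 0.0701 0.2307] [ 0.6977 -0.1153  0.1146 -0.6977] [0.87 1.2  0.53]
```

View pics/w1.png

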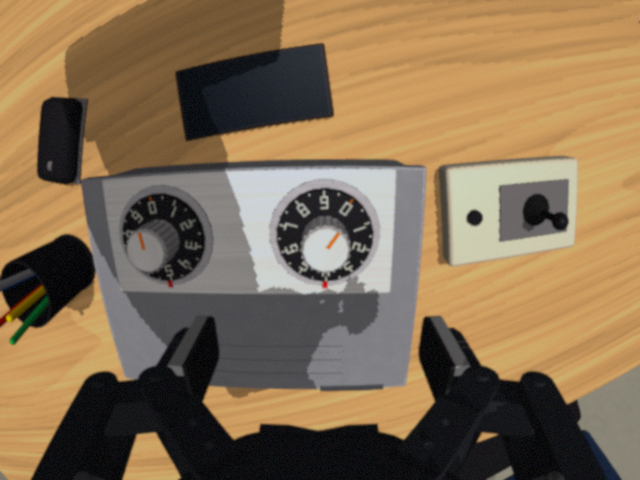

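```bash
python3 - <<'E'
import cv2
a=cv2.imread('pics/w1.png')
L=cv2.resize(a[170:295,262:387],None,fx=3.2,fy=3.2,interpolation=cv2.INTER_CUBIC)
R=cv2.resize(a[170:295,105:230],None,fx=3.2,fy=3.2,interpolation=cv2.INTER_CUBIC)
cv2.imwrite('pics/w1c.png',cv2.hconcat([R,L]))
E
```

```text
(no output)
```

View pics/w1c.png

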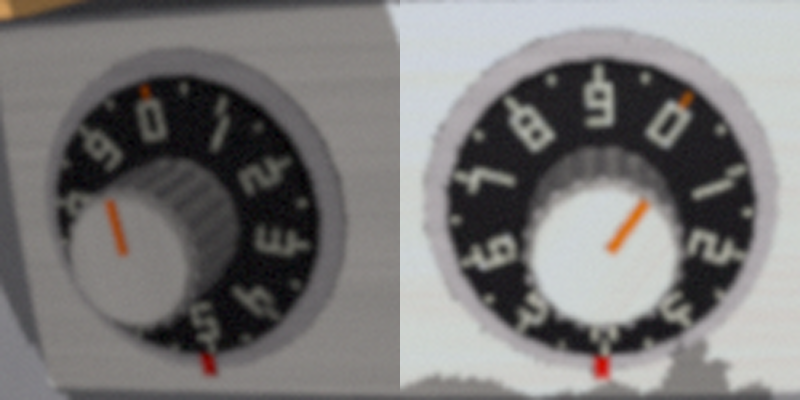

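```bash
python3 - <<'E'
from h import *
import pickle
s,f=pickle.load(open('w1.pkl','rb')); T=wcam(s,f)
print('cam',T[:3,3])
cl=lambda p:(262+(p[0]-400)/3.2,170+p[1]/3.2); cr=lambda p:(105+p[0]/3.2,170+p[1]/3.2)
th=-.3075
for nm,c,tk,mark,kn,ax in (('L',cl,{0:(686,98),9:(598,68),8:(510,97),7:(455,178),6:(463,264),1:(742,172),2:(738,262)},(602,366),(605,260),(.5624,.0707)),
                     ('R',cr,{0:(144,90),1:(224,100),9:(85,130),2:(285,160),5:(211,347)},(208,364),(128,265),(.5231,-.0532))):
    M=wback(c(mark),.1015,f,T); K=wback(c(kn),.14,f,T)
    W={n:wback(c(p),.11,f,T) for n,p in tk.items()}
    def res(q): # cx,cy,r,phi0 (dir of 0)
        return np.concatenate([[q[0]+q[2]*np.cos(q[3]-.62832*n)-W[n][0],q[1]+q[2]*np.sin(q[3]-.62832*n)-W[n][1]] for n in W])
    r=least_squares(res,[ax[0],ax[1],.034,0 if 0 else np.arctan2(W[0][1]-ax[1],W[0][0]-ax[0])]); q=r.x
    ma=np.arctan2(M[1]-q[1],M[0]-q[0])
    print(nm,'knobtop',K.round(4),'disc fit',q.round(4),'res mm',(1000*r.fun).round(1),'mark ang',ma,'val(theta)',((q[3]-th)%6.2832),'val(mark)',(q[3]-ma)%6.2832)
E
```

```text
cam [0.48497836 0.09603194 0.37371422]
L knobtop [0.5647 0.0746 0.14  ] disc fit [0.5647 0.0739 0.0347 2.2002] res mm [ 0.3  0.5  0.5 -0.2  0.7 -0.7 -0.5  0.4 -0.4 -0.6 -0.   0.  -0.5  0.5] mark ang -0.30318859823701955 val(theta) 2.507742125298837 val(mark) 2.5034307235358564
R knobtop [ 0.5243 -0.0491  0.14  ] disc fit [ 0.5236 -0.0488  0.0339  2.9567] res mm [-0.   0.4  0.2 -0.4 -0.4 -0.3  0.3 -0.1  0.   0.4] mark ang -0.35408265805998085 val(theta) 3.2642105548698286 val(mark) 3.310793212929809
```

Emit:
{"api": "arm_command", "payload": {
  "deltas": [
    {"angular":[0,0,0],"gripper":0,"offset":[2,2,-45]},
    {"angular":[0,0,0],"gripper":0,"offset":[2,2,-85]},
    {"angular":[0,0,0],"gripper":0.3,"offset":[2,2,-105]},
    {"angular":[0,0,0],"gripper":0.5,"offset":[2,2,-115]},
    {"angular":[0,0,0],"gripper":0.5,"offset":[2,2,-115]},
    {"angular":[0,0,0],"gripper":0.5,"offset":[2,2,-115]}
  ]
}}

```text
clock: 3.85
tcp_pos: [0.5643, 0.0741, 0.1176]
tcp_rot: [-0.698, 0.113, -0.114, 0.698]
contact_force: [1.2, 0.3, 0.5]
gripper_width: 0.0429
```

```bash
python3 - <<'E'
from bench import bot
import cv2
s=bot.state(); f=bot.grab_frame("wrist")
print(s['tcp_pos'].round(4),s['contact_force'].round(2),s['wrist_torque'].round(2),s['gripper_width'])
cv2.imwrite('pics/w2.png',f['img'][:,:,::-1])
E
```

```text
[0.5643 0.0741 0.1176] [1.15 0.28 0.52] [-0.04  0.03  0.03] 0.04294459622604922
```

View pics/w2.png

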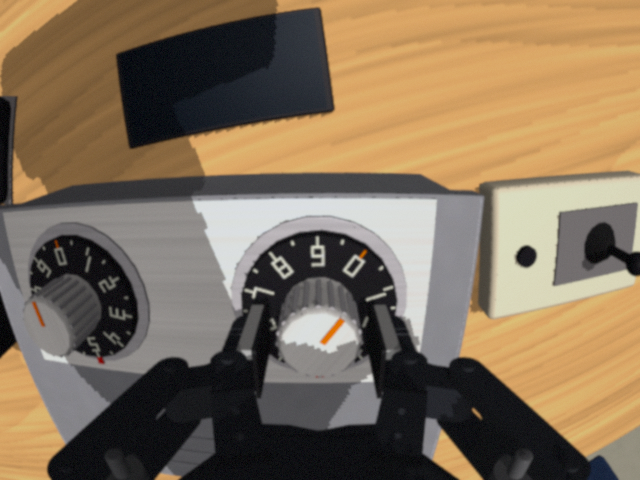

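Emit:
{"api": "arm_command", "payload": {
  "deltas": [
    {"angular":[0,0,0],"gripper":0.7,"offset":[0,0,-1]},
    {"angular":[0,0,0],"gripper":1,"offset":[0,0,-1]},
    {"angular":[0,0,0],"gripper":1,"offset":[0,0,-1]},
    {"angular":[0,0,0],"gripper":1,"offset":[0,0,-1]}
  ]
}}

```text
clock: 4.3
tcp_pos: [0.565, 0.074, 0.1176]
tcp_rot: [-0.697, 0.113, -0.115, 0.699]
contact_force: [-2.0, 3.3, 9.5]
gripper_width: 0.0325
```

Emit:
{"api": "arm_command", "payload": {
  "deltas": [
    {"angular":[0,0,-5],"gripper":1,"offset":[0,0,2]},
    {"angular":[0,0,-10],"gripper":1,"offset":[0,0,2]},
    {"angular":[0,0,-16],"gripper":1,"offset":[0,0,2]},
    {"angular":[0,0,-22],"gripper":1,"offset":[0,0,2]},
    {"angular":[0,0,-28],"gripper":1,"offset":[0,0,2]},
    {"angular":[0,0,-33],"gripper":1,"offset":[0,0,2]},
    {"angular":[0,0,-36],"gripper":1,"offset":[0,0,2]},
    {"angular":[0,0,-36],"gripper":1,"offset":[0,0,2]}
  ]
}}

```text
clock: 5.1
tcp_pos: [0.5642, 0.0732, 0.118]
tcp_rot: [-0.628, 0.324, -0.325, 0.628]
contact_force: [-0.1, -1.1, -0.0]
gripper_width: 0.0321
```

```bash
python3 - <<'E'
from bench import bot
import cv2
from h import *
s=bot.state(); f=bot.grab_frame("wrist")
R=Ro.from_quat(s['tcp_rot']).as_matrix(); print('x ang',np.degrees(np.arctan2(R[1,0],R[0,0])))
print(s['tcp_pos'].round(4),s['contact_force'].round(2),s['wrist_torque'].round(2),s['gripper_width'])
cv2.imwrite('pics/w3.png',f['img'][:,:,::-1])
E
```

```text
x ang -54.61093476638785
[0.5642 0.0732 0.118 ] [-0.13 -1.11 -0.04] [-0.28  0.2  -0.06] 0.03211765084803863
```

View pics/w3.png

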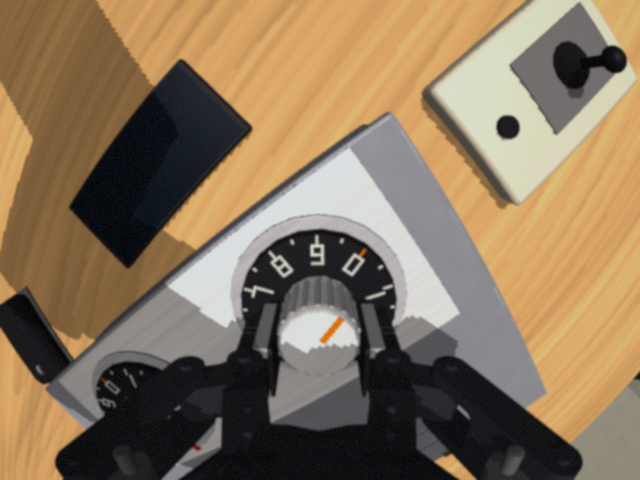

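Emit:
{"api": "arm_command", "payload": {
  "deltas": [
    {"angular":[0,0,0],"gripper":0.4,"offset":[0,0,0]},
    {"angular":[0,0,0],"gripper":0,"offset":[0,0,2]},
    {"angular":[0,0,0],"gripper":0,"offset":[0,0,40]},
    {"angular":[0,0,-7],"gripper":0,"offset":[-5,-15,75]},
    {"angular":[0,0,-15],"gripper":0,"offset":[-15,-40,113]},
    {"angular":[0,0,-23],"gripper":0,"offset":[-25,-70,113]},
    {"angular":[0,0,-31],"gripper":0,"offset":[-35,-100,113]},
    {"angular":[0,0,-39],"gripper":0,"offset":[-40,-123,113]}
  ]
}}

```text
clock: 5.95
tcp_pos: [0.5234, -0.0508, 0.2311]
tcp_rot: [0.483, -0.516, 0.517, -0.483]
contact_force: [-0.0, 0.4, 0.3]
gripper_width: 0.0854
```

Emit:
{"api": "arm_command", "payload": {
  "deltas": [
    {"angular":[0,0,-8],"gripper":0,"offset":[0,0,0]},
    {"angular":[0,0,-8],"gripper":0,"offset":[0,0,0]},
    {"angular":[0,0,-8],"gripper":0,"offset":[0,0,0]}
  ]
}}

```text
clock: 6.25
tcp_pos: [0.5241, -0.0494, 0.2305]
tcp_rot: [0.448, -0.547, 0.547, -0.449]
contact_force: [-0.4, -0.1, 0.9]
gripper_width: 0.0851
```

```bash
python3 - <<'E'
from bench import bot
import cv2,pickle
s=bot.state(); f=bot.grab_frame("wrist")
pickle.dump((dict(s),f),open('w4.pkl','wb'))
print(s['joints'].round(3),s['tcp_pos'].round(4),s['contact_force'].round(2))
a=f['img'][:,:,::-1]; cv2.imwrite('pics/w4.png',a)
E
```

```text
[-0.254  0.218 -0.035  1.317  0.     1.514] [ 0.5241 -0.0494  0.2305] [-0.41 -0.14  0.86]
```

View pics/w4.png

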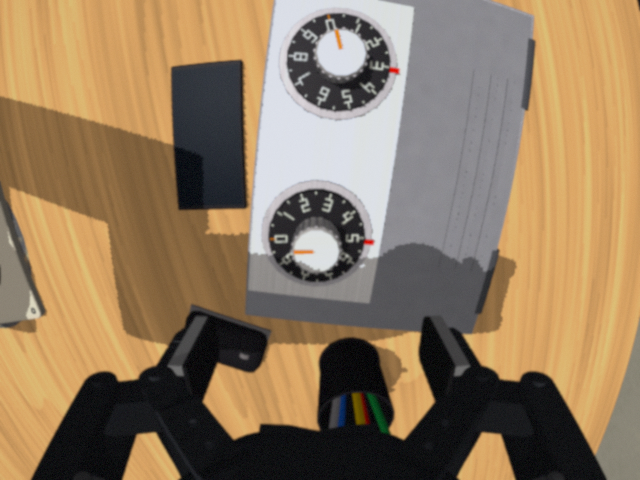

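```bash
python3 - <<'E'
import cv2
a=cv2.imread('pics/w4.png')
L=cv2.resize(a[2:127,278:403],None,fx=3.2,fy=3.2,interpolation=cv2.INTER_CUBIC)
R=cv2.resize(a[170:295,255:380],None,fx=3.2,fy=3.2,interpolation=cv2.INTER_CUBIC)
cv2.imwrite('pics/w4c.png',cv2.hconcat([R,L]))
E
```

```text
(no output)
```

View pics/w4c.png

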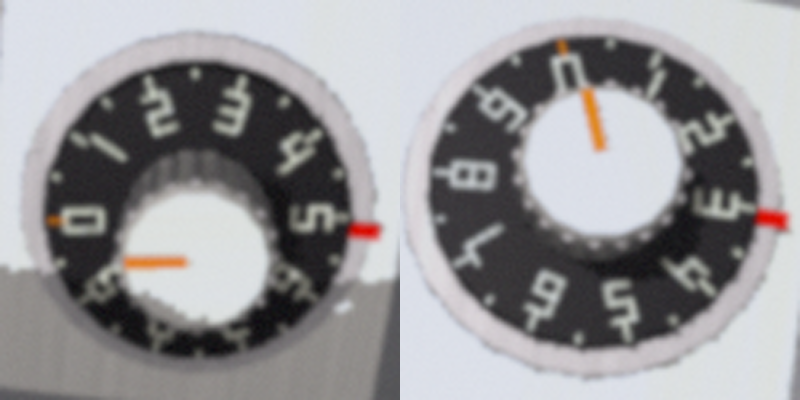

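```bash
python3 - <<'E'
from h import *
import pickle
s,f=pickle.load(open('w4.pkl','rb')); T=wcam(s,f)
cl=lambda p:(278+(p[0]-400)/3.2,2+p[1]/3.2); cr=lambda p:(255+p[0]/3.2,170+p[1]/3.2)
th=-.3075
for nm,c,tk,mark,kn,ax in (('L',cl,{0:(562,46),9:(478,87),8:(438,174),7:(458,255),6:(535,325),5:(627,335),1:(658,58),2:(724,120),3:(750,212)},(770,220),(604,162),(.5642,.0732)),
                     ('R',cr,{0:(53,221),1:(82,138),2:(151,83),3:(243,83),4:(317,138),5:(345,223)},(360,231),(193,258),(.5241,-.05))):
    M=wback(c(mark),.1015,f,T); K=wback(c(kn),.14,f,T)
    W={n:wback(c(p),.11,f,T) for n,p in tk.items()}
    def res(q):
        return np.concatenate([[q[0]+q[2]*np.cos(q[3]-.62832*n)-W[n][0],q[1]+q[2]*np.sin(q[3]-.62832*n)-W[n][1]] for n in W])
    r=least_squares(res,[ax[0],ax[1],.034,np.arctan2(W[0][1]-ax[1],W[0][0]-ax[0])]); q=r.x
    ma=np.arctan2(M[1]-q[1],M[0]-q[0])
    print(nm,'knobtop',K.round(4),'disc fit',q.round(4),'res mm',(1000*r.fun).round(1),'mark ang',ma,'val(theta)',((q[3]-th)%6.2832),'val(mark)',(q[3]-ma)%6.2832)
E
```

```text
L knobtop [0.5643 0.0739 0.14  ] disc fit [0.5642 0.0741 0.0337 1.5792] res mm [ 0.1  0.   0.1 -0.6  0.4  0.5 -0.1 -1.4 -0.9  0.6 -0.2  0.2 -0.   0.1
  0.9 -0.1 -0.4  0.8] mark ang -0.31160431413070694 val(theta) 1.886656484374381 val(mark) 1.890760798505088
R knobtop [ 0.5231 -0.0487  0.14  ] disc fit [ 0.5239 -0.0502  0.0339  2.9433] res mm [ 0.1  0.  -0.8  0.2  0.2 -0.4  0.4 -0.4  0.4 -0.  -0.2  0.5] mark ang -0.33088489685620726 val(theta) 3.250768371771492 val(mark) 3.2741532686276993
```

Emit:
{"api": "arm_command", "payload": {
  "deltas": [
    {"angular":[0,0,0],"gripper":0,"offset":[0,0,-45]},
    {"angular":[0,0,0],"gripper":0,"offset":[0,0,-85]},
    {"angular":[0,0,0],"gripper":0.3,"offset":[0,0,-105]},
    {"angular":[0,0,0],"gripper":0.5,"offset":[0,0,-113]},
    {"angular":[0,0,0],"gripper":0.5,"offset":[0,0,-113]},
    {"angular":[0,0,0],"gripper":0.7,"offset":[0,0,-113]},
    {"angular":[0,0,0],"gripper":1,"offset":[0,0,-113]},
    {"angular":[0,0,0],"gripper":1,"offset":[0,0,-113]}
  ]
}}

```text
clock: 7.1
tcp_pos: [0.5228, -0.049, 0.1186]
tcp_rot: [-0.448, 0.548, -0.547, 0.447]
contact_force: [-8.8, 3.0, 2.5]
gripper_width: 0.032
```

Emit:
{"api": "arm_command", "payload": {
  "deltas": [
    {"angular":[0,0,0],"gripper":1,"offset":[0,0,0]},
    {"angular":[0,0,0],"gripper":1,"offset":[0,0,0]}
  ]
}}

```text
clock: 7.3
tcp_pos: [0.5228, -0.049, 0.1185]
tcp_rot: [-0.448, 0.548, -0.547, 0.447]
contact_force: [-8.8, 2.4, 3.2]
gripper_width: 0.0321
```

```bash
python3 - <<'E'
from bench import bot
import cv2
s=bot.state(); f=bot.grab_frame("wrist")
print(s['clock'],s['tcp_pos'].round(4),s['contact_force'].round(2),s['wrist_torque'].round(2),s['gripper_width'])
cv2.imwrite('pics/w5.png',f['img'][:,:,::-1])
E
```

```text
7.3 [ 0.5228 -0.049   0.1185] [-8.77  2.37  3.17] [0.43 1.63 0.09] 0.03211489936047059
```

View pics/w5.png

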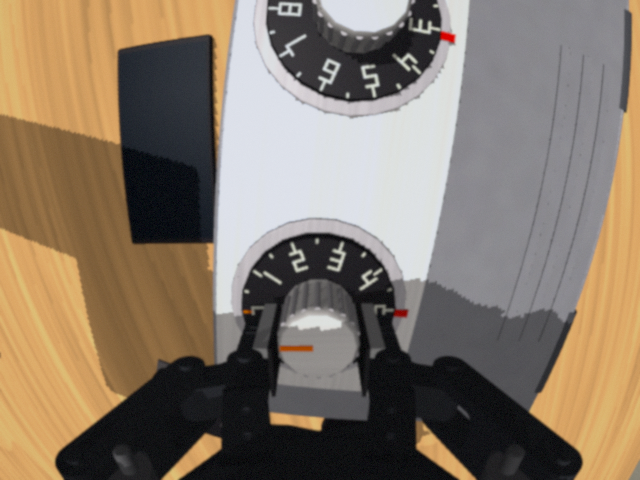

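Emit:
{"api": "arm_command", "payload": {
  "deltas": [
    {"angular":[0,0,4],"gripper":1,"offset":[-1,0,0]},
    {"angular":[0,0,10],"gripper":1,"offset":[-1,0,0]},
    {"angular":[0,0,18],"gripper":1,"offset":[-1,0,0]},
    {"angular":[0,0,26],"gripper":1,"offset":[-1,0,0]},
    {"angular":[0,0,34],"gripper":1,"offset":[-1,0,0]},
    {"angular":[0,0,42],"gripper":1,"offset":[-1,0,0]},
    {"angular":[0,0,50],"gripper":1,"offset":[-1,0,0]},
    {"angular":[0,0,57],"gripper":1,"offset":[-1,0,0]}
  ]
}}

```text
clock: 8.15
tcp_pos: [0.5228, -0.0489, 0.1186]
tcp_rot: [-0.655, 0.266, -0.266, 0.656]
contact_force: [-3.1, 2.9, -0.5]
gripper_width: 0.0318
```

Emit:
{"api": "arm_command", "payload": {
  "deltas": [
    {"angular":[0,0,5],"gripper":1,"offset":[0,0,0]},
    {"angular":[0,0,9],"gripper":1,"offset":[0,0,0]},
    {"angular":[0,0,11],"gripper":1,"offset":[0,0,0]},
    {"angular":[0,0,11],"gripper":1,"offset":[0,0,0]}
  ]
}}

```text
clock: 8.55
tcp_pos: [0.5228, -0.0489, 0.1186]
tcp_rot: [-0.677, 0.203, -0.203, 0.678]
contact_force: [-4.8, 3.1, 0.4]
gripper_width: 0.0318
```

```bash
cat > rd.py <<'E'
from bench import bot
import cv2,sys
from h import *
s=bot.state()
R=Ro.from_quat(s['tcp_rot']).as_matrix(); print('x ang',np.degrees(np.arctan2(R[1,0],R[0,0])).round(2))
print(s['clock'],s['tcp_pos'].round(4),s['contact_force'].round(2),s['wrist_torque'].round(2),s['joints'].round(3))
if len(sys.argv)>2:
    f=bot.grab_frame(sys.argv[1]); cv2.imwrite(f'pics/{sys.argv[2]}.png',f['img'][:,:,::-1])
E
python3 rd.py wrist w6
```

```text
x ang -33.42
8.55 [ 0.5228 -0.0489  0.1186] [-4.8   3.13  0.43] [0.86 0.8  0.09] [-2.540e-01  2.760e-01 -2.520e-01  1.043e+00  1.000e-03  3.300e-01]
```

View pics/w6.png

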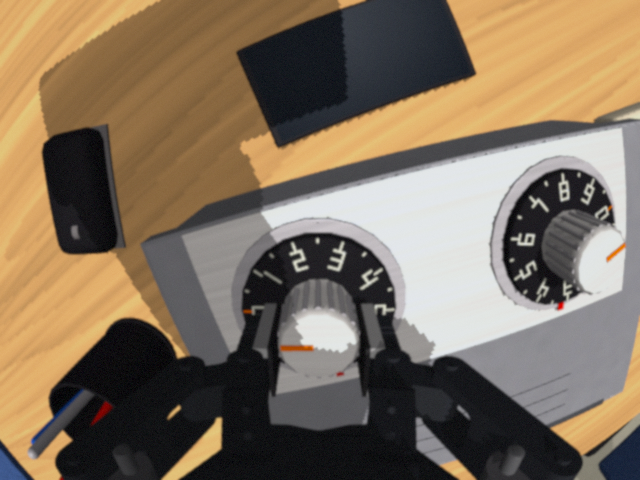

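Emit:
{"api": "arm_command", "payload": {
  "deltas": [
    {"angular":[0,0,0],"gripper":1,"offset":[0,0,0.5]},
    {"angular":[0,0,0],"gripper":1,"offset":[0,0,1]},
    {"angular":[0,0,0],"gripper":1,"offset":[0,0,1]}
  ]
}}

```text
clock: 8.9
tcp_pos: [0.5228, -0.0489, 0.1186]
tcp_rot: [-0.677, 0.204, -0.204, 0.677]
contact_force: [-3.6, 5.1, -3.4]
gripper_width: 0.0321
```

Emit:
{"api": "arm_command", "payload": {
  "deltas": [
    {"angular":[0,0,0],"gripper":1,"offset":[0,0,0.5]},
    {"angular":[0,0,0],"gripper":1,"offset":[0,0,0.5]}
  ]
}}

```text
clock: 9.1
tcp_pos: [0.5228, -0.049, 0.1189]
tcp_rot: [-0.677, 0.204, -0.204, 0.677]
contact_force: [-2.4, 5.1, -4.4]
gripper_width: 0.0322
```

Emit:
{"api": "arm_command", "payload": {
  "deltas": [
    {"angular":[0,0,0],"gripper":1,"offset":[0,0,0.5]},
    {"angular":[0,0,0],"gripper":1,"offset":[0,0,1]},
    {"angular":[0,0,0],"gripper":1,"offset":[0,0,1]}
  ]
}}

```text
clock: 9.4
tcp_pos: [0.523, -0.049, 0.1198]
tcp_rot: [-0.677, 0.204, -0.204, 0.677]
contact_force: [-0.6, 4.8, -6.5]
gripper_width: 0.0319
```

Emit:
{"api": "arm_command", "payload": {
  "deltas": [
    {"angular":[0,0,0],"gripper":1,"offset":[0,0,0.5]},
    {"angular":[0,0,0],"gripper":1,"offset":[0,0,1]},
    {"angular":[0,0,0],"gripper":1,"offset":[0,0,1]}
  ]
}}

```text
clock: 9.7
tcp_pos: [0.5231, -0.0491, 0.1208]
tcp_rot: [-0.677, 0.204, -0.204, 0.677]
contact_force: [-0.0, 6.2, -7.4]
gripper_width: 0.032
```

Emit:
{"api": "arm_command", "payload": {
  "deltas": [
    {"angular":[0,0,0],"gripper":1,"offset":[0,0,0.5]},
    {"angular":[0,0,0],"gripper":1,"offset":[0,0,0.5]}
  ]
}}

```text
clock: 9.9
tcp_pos: [0.5232, -0.0491, 0.1213]
tcp_rot: [-0.677, 0.204, -0.204, 0.677]
contact_force: [0.5, 4.7, -8.4]
gripper_width: 0.0319
```

Emit:
{"api": "arm_command", "payload": {
  "deltas": [
    {"angular":[0,0,0],"gripper":1,"offset":[0,0,0.5]},
    {"angular":[0,0,0],"gripper":1,"offset":[0,0,0.5]}
  ]
}}

```text
clock: 10.1
tcp_pos: [0.5233, -0.0492, 0.1218]
tcp_rot: [-0.677, 0.204, -0.204, 0.677]
contact_force: [0.9, 4.3, -8.4]
gripper_width: 0.032
```

Emit:
{"api": "arm_command", "payload": {
  "deltas": [
    {"angular":[0,0,0],"gripper":1,"offset":[0,0,0.5]},
    {"angular":[0,0,0],"gripper":1,"offset":[0,0,0.5]}
  ]
}}

```text
clock: 10.3
tcp_pos: [0.5233, -0.0492, 0.1221]
tcp_rot: [-0.677, 0.204, -0.204, 0.677]
contact_force: [2.7, 5.7, -9.4]
gripper_width: 0.0318
```

Emit:
{"api": "arm_command", "payload": {
  "deltas": [
    {"angular":[0,0,0],"gripper":1,"offset":[0,0,0.5]},
    {"angular":[0,0,0],"gripper":1,"offset":[0,0,0.5]}
  ]
}}

```text
clock: 10.5
tcp_pos: [0.5233, -0.0492, 0.1223]
tcp_rot: [-0.677, 0.204, -0.204, 0.677]
contact_force: [2.1, 4.3, -13.3]
gripper_width: 0.0317
```

Emit:
{"api": "arm_command", "payload": {
  "deltas": [
    {"angular":[0,0,1],"gripper":1,"offset":[0,0,0]},
    {"angular":[0,0,2],"gripper":1,"offset":[0,0,0]},
    {"angular":[0,0,3],"gripper":1,"offset":[0,0,0]}
  ]
}}

```text
clock: 10.8
tcp_pos: [0.5233, -0.0492, 0.1223]
tcp_rot: [-0.682, 0.186, -0.186, 0.683]
contact_force: [3.1, 5.1, -12.8]
gripper_width: 0.0317
```

```bash
python3 rd.py
```

```text
x ang -30.5
10.8 [ 0.5233 -0.0492  0.1223] [  3.05   5.1  -12.81] [ 1.21 -0.51 -0.2 ] [-2.540e-01  2.740e-01 -2.440e-01  1.053e+00  1.000e-03  2.780e-01]
```

Locked contact held at about 13 N. Continue turning slowly.

Emit:
{"api": "arm_command", "payload": {
  "deltas": [
    {"angular":[0,0,1],"gripper":1,"offset":[0,0,0]},
    {"angular":[0,0,2],"gripper":1,"offset":[0,0,0]},
    {"angular":[0,0,3],"gripper":1,"offset":[0,0,0]}
  ]
}}

```text
clock: 11.1
tcp_pos: [0.5233, -0.0491, 0.1223]
tcp_rot: [-0.686, 0.168, -0.168, 0.687]
contact_force: [3.6, 4.9, -13.5]
gripper_width: 0.0323
```

Emit:
{"api": "arm_command", "payload": {
  "deltas": [
    {"angular":[0,0,1],"gripper":1,"offset":[0,0,0]},
    {"angular":[0,0,2],"gripper":1,"offset":[0,0,0]}
  ]
}}

```text
clock: 11.3
tcp_pos: [0.5233, -0.0491, 0.1223]
tcp_rot: [-0.689, 0.156, -0.156, 0.69]
contact_force: [2.0, 5.6, -13.0]
gripper_width: 0.0321
```

Emit:
{"api": "arm_command", "payload": {
  "deltas": [
    {"angular":[0,0,1],"gripper":1,"offset":[0,0,0]},
    {"angular":[0,0,2],"gripper":1,"offset":[0,0,0]}
  ]
}}

```text
clock: 11.5
tcp_pos: [0.5233, -0.0491, 0.1223]
tcp_rot: [-0.692, 0.144, -0.144, 0.693]
contact_force: [2.1, 3.8, -13.5]
gripper_width: 0.032
```

Emit:
{"api": "arm_command", "payload": {
  "deltas": [
    {"angular":[0,0,1],"gripper":1,"offset":[0,0,0]},
    {"angular":[0,0,2],"gripper":1,"offset":[0,0,0]}
  ]
}}

```text
clock: 11.7
tcp_pos: [0.5234, -0.0491, 0.1223]
tcp_rot: [-0.694, 0.132, -0.132, 0.695]
contact_force: [2.9, 4.3, -12.8]
gripper_width: 0.0319
```

Emit:
{"api": "arm_command", "payload": {
  "deltas": [
    {"angular":[0,0,1],"gripper":1,"offset":[0,0,0]},
    {"angular":[0,0,2],"gripper":1,"offset":[0,0,0]}
  ]
}}

```text
clock: 11.9
tcp_pos: [0.5234, -0.0491, 0.1224]
tcp_rot: [-0.696, 0.12, -0.12, 0.697]
contact_force: [2.7, 5.4, -12.1]
gripper_width: 0.0318
```

Emit:
{"api": "arm_command", "payload": {
  "deltas": [
    {"angular":[0,0,1],"gripper":1,"offset":[0,0,0]},
    {"angular":[0,0,2],"gripper":1,"offset":[0,0,0]}
  ]
}}

```text
clock: 12.1
tcp_pos: [0.5234, -0.0491, 0.1225]
tcp_rot: [-0.698, 0.107, -0.108, 0.699]
contact_force: [3.5, 4.2, -11.1]
gripper_width: 0.0316
```

Emit:
{"api": "arm_command", "payload": {
  "deltas": [
    {"angular":[0,0,0.5],"gripper":1,"offset":[0,0,0]},
    {"angular":[0,0,1],"gripper":1,"offset":[0,0,0]},
    {"angular":[0,0,1],"gripper":1,"offset":[0,0,0]}
  ]
}}

```text
clock: 12.4
tcp_pos: [0.5235, -0.0491, 0.1227]
tcp_rot: [-0.699, 0.101, -0.102, 0.7]
contact_force: [3.0, 5.8, -10.1]
gripper_width: 0.0322
```

```bash
python3 rd.py
```

```text
x ang -16.51
12.4 [ 0.5235 -0.0491  0.1227] [  3.01   5.8  -10.12] [ 1.26 -0.3  -0.05] [-2.540e-01  2.740e-01 -2.430e-01  1.054e+00  1.000e-03  3.400e-02]
```

Emit:
{"api": "arm_command", "payload": {
  "deltas": [
    {"angular":[0,0,0.5],"gripper":1,"offset":[0,0,0.3]},
    {"angular":[0,0,0.5],"gripper":1,"offset":[0,0,0.5]},
    {"angular":[0,0,0.5],"gripper":1,"offset":[0,0,0.5]}
  ]
}}

```text
clock: 12.7
tcp_pos: [0.5236, -0.0491, 0.1232]
tcp_rot: [-0.7, 0.098, -0.099, 0.701]
contact_force: [2.8, 5.9, -9.2]
gripper_width: 0.0319
```

```bash
python3 rd.py
```

```text
x ang -16.02
12.7 [ 0.5236 -0.0491  0.1232] [ 2.77  5.88 -9.23] [ 1.27 -0.38 -0.02] [-2.540e-01  2.730e-01 -2.420e-01  1.055e+00  1.000e-03  2.600e-02]
```

Emit:
{"api": "arm_command", "payload": {
  "deltas": [
    {"angular":[0,0,0],"gripper":1,"offset":[0,0,0.5]},
    {"angular":[0,0,0],"gripper":1,"offset":[0,0,1]},
    {"angular":[0,0,0],"gripper":1,"offset":[0,0,1]}
  ]
}}

```text
clock: 13.0
tcp_pos: [0.5238, -0.0492, 0.1243]
tcp_rot: [-0.7, 0.098, -0.099, 0.701]
contact_force: [3.7, 4.3, -10.2]
gripper_width: 0.0321
```

Emit:
{"api": "arm_command", "payload": {
  "deltas": [
    {"angular":[0,0,0],"gripper":1,"offset":[0,0,0.5]},
    {"angular":[0,0,0],"gripper":1,"offset":[0,0,1]},
    {"angular":[0,0,0],"gripper":1,"offset":[0,0,1]}
  ]
}}

```text
clock: 13.3
tcp_pos: [0.524, -0.0493, 0.1252]
tcp_rot: [-0.7, 0.098, -0.099, 0.701]
contact_force: [4.6, 4.9, -10.5]
gripper_width: 0.0322
```

```bash
python3 - <<'E'
from h import *
th=np.radians(-17.9); u=np.array([np.cos(th),np.sin(th)])
def tcp(a,b):
    x=-.15*np.cos(a)+.033*np.sin(a)-.011*np.sin(b); z=.15*np.sin(a)+.033*np.cos(a)-.011*np.cos(b)
    return np.array([*(u*x),z])
a0=.044; print('axis',-np.sin(th),np.cos(th))
p0=tcp(a0,0)
for d in range(0,63,3):
    a=np.radians(2.5+d); b=np.radians(d/3)
    o=(tcp(a,b)-p0)*1000; print(d+2.5,o.round(1),(d/3*np.array([-np.sin(th),np.cos(th)])).round(2))
E
```

```text
axis 0.30735661779980705 0.9515944038794382
2.5 [-0.   0.  -0.1] [0. 0.]
5.5 [ 2.  -0.6  7.7] [0.31 0.95]
8.5 [ 4.3 -1.4 15.2] [0.61 1.9 ]
11.5 [ 7.1 -2.3 22.7] [0.92 2.85]
14.5 [10.2 -3.3 30. ] [1.23 3.81]
17.5 [13.6 -4.4 37.1] [1.54 4.76]
20.5 [17.4 -5.6 43.9] [1.84 5.71]
23.5 [21.6 -7.  50.6] [2.15 6.66]
26.5 [26.  -8.4 57. ] [2.46 7.61]
29.5 [ 30.8 -10.   63.2] [2.77 8.56]
32.5 [ 35.9 -11.6  69. ] [3.07 9.52]
35.5 [ 41.3 -13.3  74.6] [ 3.38 10.47]
38.5 [ 46.9 -15.1  79.9] [ 3.69 11.42]
41.5 [ 52.8 -17.   84.8] [ 4.   12.37]
44.5 [ 58.9 -19.   89.4] [ 4.3  13.32]
47.5 [ 65.2 -21.1  93.7] [ 4.61 14.27]
50.5 [ 71.8 -23.2  97.6] [ 4.92 15.23]
53.5 [ 78.5 -25.4 101.1] [ 5.23 16.18]
56.5 [ 85.4 -27.6 104.3] [ 5.53 17.13]
59.5 [ 92.4 -29.9 107. ] [ 5.84 18.08]
62.5 [ 99.6 -32.2 109.4] [ 6.15 19.03]
```

Emit:
{"api": "arm_command", "payload": {
  "deltas": [
    {"angular":[0.1,0.3,0],"gripper":1,"offset":[0.6,-0.2,2.5]},
    {"angular":[0.2,0.6,0],"gripper":1,"offset":[1.2,-0.4,5]},
    {"angular":[0.3,0.95,0],"gripper":1,"offset":[2,-0.6,7.7]},
    {"angular":[0.3,0.95,0],"gripper":1,"offset":[2,-0.6,7.7]}
  ]
}}

```text
clock: 13.7
tcp_pos: [0.5261, -0.05, 0.1332]
tcp_rot: [-0.699, 0.104, -0.093, 0.702]
contact_force: [3.9, 4.6, -7.4]
gripper_width: 0.032
```

```bash
python3 rd.py wrist w7
```

```text
x ang -16.04
13.7 [ 0.5261 -0.05    0.1332] [ 3.91  4.56 -7.41] [ 1.13 -0.32 -0.04] [-0.255  0.281 -0.204  1.102  0.002  0.025]
```

View pics/w7.png

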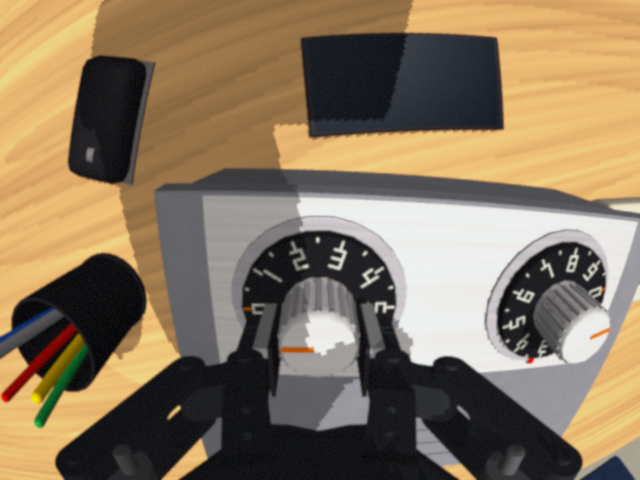

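Emit:
{"api": "arm_command", "payload": {
  "deltas": [
    {"angular":[0.15,0.5,0],"gripper":1,"offset":[1.1,-0.4,3.8]},
    {"angular":[0.3,0.95,0],"gripper":1,"offset":[2.3,-0.8,7.5]},
    {"angular":[0.45,1.4,0],"gripper":1,"offset":[3.7,-1.2,11.3]},
    {"angular":[0.6,1.9,0],"gripper":1,"offset":[5.1,-1.7,15]},
    {"angular":[0.75,2.4,0],"gripper":1,"offset":[6.6,-2.2,18.7]},
    {"angular":[0.9,2.85,0],"gripper":1,"offset":[8.2,-2.7,22.3]},
    {"angular":[1.05,3.3,0],"gripper":1,"offset":[9.9,-3.2,25.9]},
    {"angular":[1.2,3.8,0],"gripper":1,"offset":[11.6,-3.8,29.4]}
  ]
}}

```text
clock: 14.55
tcp_pos: [0.5376, -0.0539, 0.162]
tcp_rot: [-0.694, 0.129, -0.068, 0.705]
contact_force: [5.5, 3.3, -16.8]
gripper_width: 0.032
```

```bash
python3 rd.py
```

```text
x ang -16.03
14.55 [ 0.5376 -0.0539  0.162 ] [  5.52   3.28 -16.76] [ 0.91 -1.   -0.03] [-0.258  0.328 -0.062  1.267  0.005  0.022]
```

Emit:
{"api": "arm_command", "payload": {
  "deltas": [
    {"angular":[0,0,0],"gripper":1,"offset":[0,0,0]},
    {"angular":[0,0,0],"gripper":1,"offset":[0,0,0]}
  ]
}}

```text
clock: 14.75
tcp_pos: [0.538, -0.0539, 0.1624]
tcp_rot: [-0.694, 0.128, -0.069, 0.705]
contact_force: [6.1, 3.5, -9.7]
gripper_width: 0.0319
```

```bash
python3 rd.py wrist w8
```

```text
x ang -16.04
14.75 [ 0.538  -0.0539  0.1624] [ 6.12  3.54 -9.72] [ 0.87 -0.96 -0.17] [-0.258  0.327 -0.062  1.267  0.005  0.022]
```

View pics/w8.png

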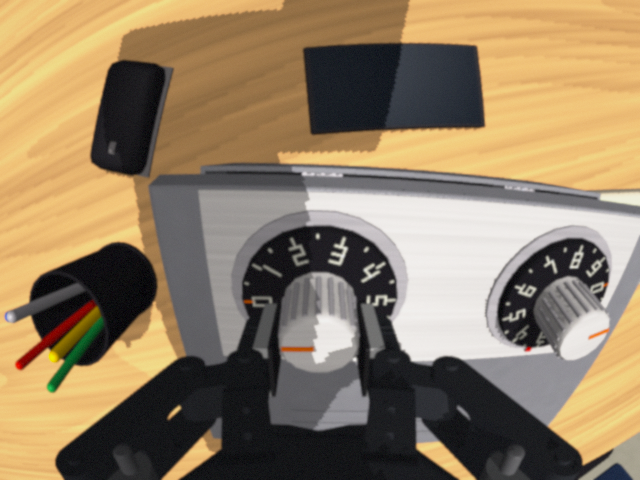

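Emit:
{"api": "arm_command", "payload": {
  "deltas": [
    {"angular":[0.15,0.5,0],"gripper":1,"offset":[1.9,-0.6,3.4]},
    {"angular":[0.3,0.95,0],"gripper":1,"offset":[3.8,-1.2,6.8]},
    {"angular":[0.45,1.4,0],"gripper":1,"offset":[5.9,-1.9,10.2]},
    {"angular":[0.6,1.9,0],"gripper":1,"offset":[8,-2.6,13.5]},
    {"angular":[0.75,2.4,0],"gripper":1,"offset":[10.2,-3.3,16.7]},
    {"angular":[0.9,2.85,0],"gripper":1,"offset":[12.4,-4,19.9]},
    {"angular":[1.05,3.3,0],"gripper":1,"offset":[14.8,-4.8,23]},
    {"angular":[1.2,3.8,0],"gripper":1,"offset":[17.2,-5.6,26.1]}
  ]
}}

```text
clock: 15.6
tcp_pos: [0.5544, -0.0593, 0.1878]
tcp_rot: [-0.689, 0.153, -0.044, 0.707]
contact_force: [4.1, 3.6, -15.3]
gripper_width: 0.0316
```

```bash
python3 rd.py
```

```text
x ang -16.02
15.6 [ 0.5544 -0.0593  0.1878] [  4.12   3.6  -15.35] [ 0.76 -0.93 -0.11] [-0.261  0.392  0.096  1.431  0.008  0.018]
```

Emit:
{"api": "arm_command", "payload": {
  "deltas": [
    {"angular":[0.15,0.5,0],"gripper":1,"offset":[2.5,-0.8,2.9]},
    {"angular":[0.3,0.95,0],"gripper":1,"offset":[5.1,-1.6,5.8]},
    {"angular":[0.45,1.4,0],"gripper":1,"offset":[7.8,-2.5,8.6]},
    {"angular":[0.6,1.9,0],"gripper":1,"offset":[10.5,-3.3,11.4]},
    {"angular":[0.75,2.4,0],"gripper":1,"offset":[13.3,-4.2,14.1]},
    {"angular":[0.9,2.85,0],"gripper":1,"offset":[16.1,-5.1,16.7]},
    {"angular":[1.05,3.3,0],"gripper":1,"offset":[19,-6,19.2]},
    {"angular":[1.2,3.8,0],"gripper":1,"offset":[22,-7,21.6]}
  ]
}}

```text
clock: 16.4
tcp_pos: [0.5759, -0.0663, 0.2096]
tcp_rot: [-0.682, 0.177, -0.019, 0.709]
contact_force: [0.8, 5.2, -14.6]
gripper_width: 0.0317
```

```bash
python3 rd.py wrist w9
```

```text
x ang -16.0
16.4 [ 0.5759 -0.0663  0.2096] [  0.84   5.23 -14.59] [ 1.1  -0.72 -0.43] [-0.264  0.474  0.27   1.594  0.01   0.015]
```

View pics/w9.png

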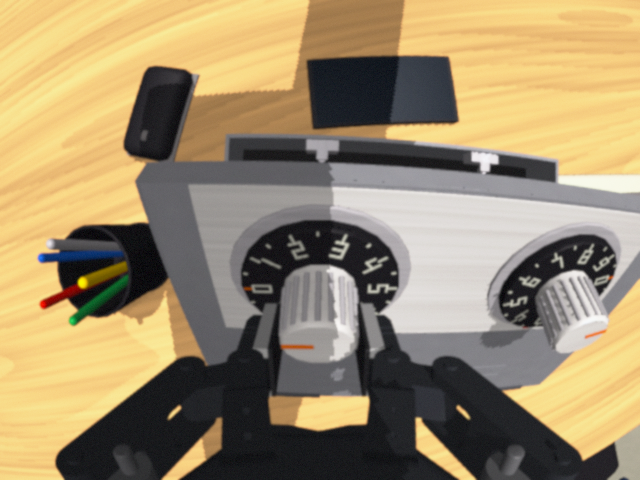

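Emit:
{"api": "arm_command", "payload": {
  "deltas": [
    {"angular":[0.15,0.5,0],"gripper":1,"offset":[3,-1,2.3]},
    {"angular":[0.3,0.95,0],"gripper":1,"offset":[6.1,-2,4.6]},
    {"angular":[0.45,1.4,0],"gripper":1,"offset":[9.2,-3,6.8]},
    {"angular":[0.6,1.9,0],"gripper":1,"offset":[12.4,-4.1,8.9]},
    {"angular":[0.75,2.4,0],"gripper":1,"offset":[15.7,-5.2,10.9]},
    {"angular":[0.9,2.85,0],"gripper":1,"offset":[19,-6.2,12.8]},
    {"angular":[1.05,3.3,0],"gripper":1,"offset":[22.3,-7.3,14.6]},
    {"angular":[1.2,3.8,0],"gripper":1,"offset":[25.7,-8.4,16.3]}
  ]
}}

```text
clock: 17.25
tcp_pos: [0.6015, -0.0746, 0.2262]
tcp_rot: [-0.675, 0.201, 0.006, 0.71]
contact_force: [-0.0, 8.7, -14.0]
gripper_width: 0.0317
```

```bash
python3 rd.py
```

```text
x ang -15.97
17.25 [ 0.6015 -0.0746  0.2262] [-1.000e-02  8.700e+00 -1.401e+01] [ 1.44 -0.73 -0.72] [-0.268  0.573  0.466  1.76   0.012  0.011]
```

Emit:
{"api": "arm_command", "payload": {
  "deltas": [
    {"angular":[0.1,0.4,0],"gripper":1,"offset":[3.4,-1.1,1.6]},
    {"angular":[0.2,0.7,0],"gripper":1,"offset":[6.9,-2.2,3.2]},
    {"angular":[0.3,1,0],"gripper":1,"offset":[10.4,-3.4,4.6]},
    {"angular":[0.4,1.3,0],"gripper":1,"offset":[13.9,-4.5,5.9]},
    {"angular":[0.5,1.6,0],"gripper":1,"offset":[17.5,-5.7,7.1]},
    {"angular":[0.6,1.9,0],"gripper":1,"offset":[21,-6.8,8.3]},
    {"angular":[0.6,1.9,0],"gripper":1,"offset":[21,-6.8,8.3]}
  ]
}}

```text
clock: 17.95
tcp_pos: [0.6228, -0.0815, 0.2347]
tcp_rot: [-0.671, 0.212, 0.018, 0.71]
contact_force: [-2.2, 7.0, -9.5]
gripper_width: 0.0316
```

```bash
python3 rd.py wrist w10; python3 rd.py scene s10
```

```text
x ang -15.97
17.95 [ 0.6228 -0.0815  0.2347] [-2.21  7.01 -9.51] [ 1.12 -0.25 -0.73] [-0.27   0.646  0.611  1.867  0.012  0.009]
x ang -15.97
18.0 [ 0.6228 -0.0815  0.2347] [-0.54  6.42 -9.54] [ 1.12 -0.36 -0.67] [-0.269  0.646  0.611  1.866  0.012  0.009]
```

View pics/w10.png

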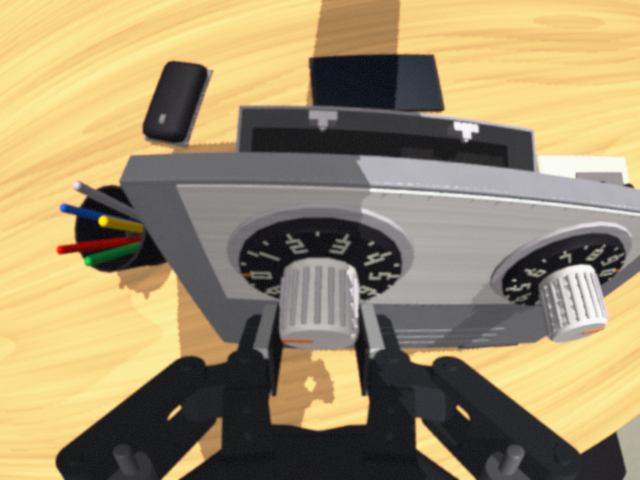

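View pics/s10.png

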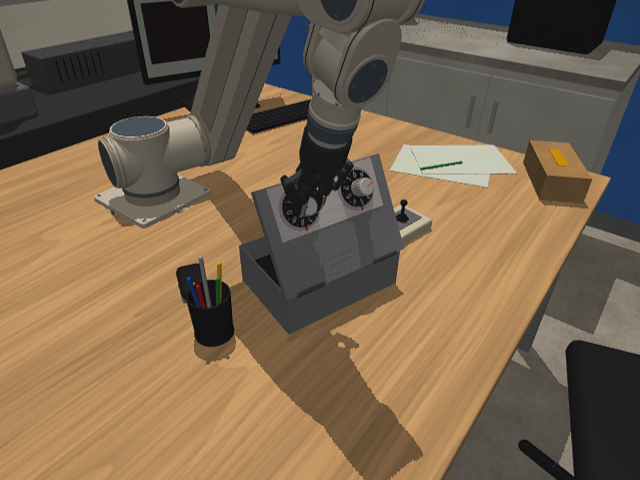

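Emit:
{"api": "arm_command", "payload": {
  "deltas": [
    {"angular":[0,0,0],"gripper":0.5,"offset":[0,0,0]},
    {"angular":[0,0,0],"gripper":0,"offset":[0,0,0]},
    {"angular":[0,0,0],"gripper":0,"offset":[0,0,0]},
    {"angular":[0,0,0],"gripper":0,"offset":[4,-1,13]},
    {"angular":[0,0,0],"gripper":0,"offset":[8,-2,28]},
    {"angular":[0,0,0],"gripper":0,"offset":[12,-4,48]},
    {"angular":[0,0,0],"gripper":0,"offset":[18,-6,75]},
    {"angular":[0,0,0],"gripper":0,"offset":[20,-6,100]}
  ]
}}

```text
clock: 18.85
tcp_pos: [0.6162, -0.0837, 0.2959]
tcp_rot: [-0.676, 0.195, -0.001, 0.711]
contact_force: [-0.4, 0.4, -0.6]
gripper_width: 0.0853
```

```bash
python3 rd.py wrist w11; python3 rd.py scene s11
```

```text
x ang -16.02
18.85 [ 0.6162 -0.0837  0.2959] [-0.36  0.36 -0.56] [-0.13 -0.21  0.05] [-0.276  0.604  0.702  1.948  0.012  0.004]
x ang -16.0
18.9 [ 0.6156 -0.0834  0.2984] [-1.39  0.91  2.27] [ 0.02 -0.12  0.03] [-0.275  0.6    0.702  1.949  0.012  0.004]
```

View pics/w11.png

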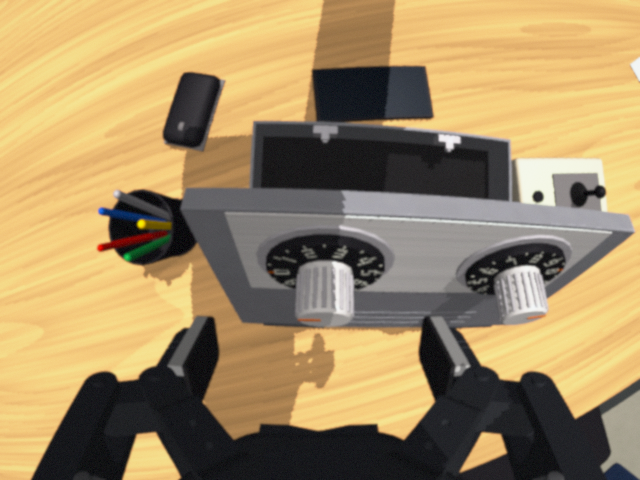

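View pics/s11.png

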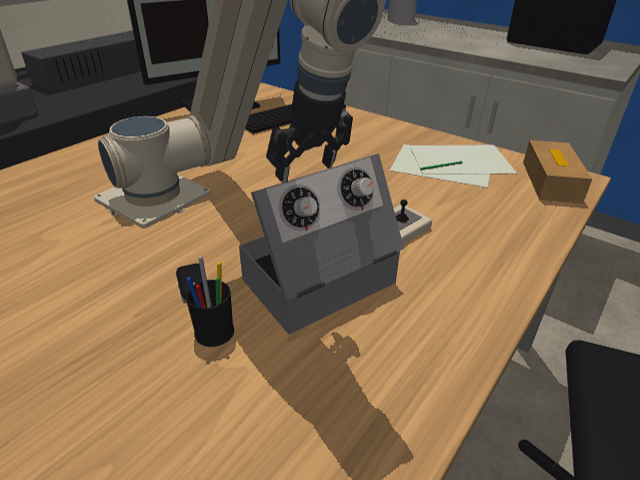

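Emit:
{"api": "arm_command", "payload": {
  "deltas": [
    {"angular":[-1.8,-5.7,0],"gripper":0,"offset":[-10,3,15]},
    {"angular":[-3.7,-11.4,0],"gripper":0,"offset":[-15,5,30]},
    {"angular":[-5.5,-17.1,0],"gripper":0,"offset":[-20,6,40]},
    {"angular":[-5.5,-17.1,0],"gripper":0,"offset":[-20,6,50]},
    {"angular":[-5.5,-17.1,0],"gripper":0,"offset":[-20,6,50]},
    {"angular":[-5.5,-17.1,0],"gripper":0,"offset":[-20,6,50]}
  ]
}}

```text
clock: 19.55
tcp_pos: [0.5977, -0.0779, 0.3441]
tcp_rot: [0.701, -0.088, 0.11, -0.699]
contact_force: [1.8, -1.8, -0.3]
gripper_width: 0.0855
```

```bash
python3 rd.py scene s12;python3 rd.py top t12; python3 - <<'E'
import cv2
a=cv2.imread('pics/s12.png'); cv2.imwrite('pics/s12c.png',cv2.resize(a[140:340,220:420],None,fx=3,fy=3,interpolation=cv2.INTER_CUBIC))
E
```

```text
x ang -16.08
19.55 [ 0.5977 -0.0779  0.3441] [ 1.78 -1.84 -0.28] [-0.03  0.01 -0.04] [-2.690e-01  3.310e-01  4.080e-01  1.617e+00  1.000e-03  1.100e-02]
x ang -16.08
19.6 [ 0.5979 -0.078   0.3434] [ 0.75 -0.48 -0.33] [ 0.01  0.04 -0.05] [-2.690e-01  3.320e-01  4.070e-01  1.617e+00  1.000e-03  1.100e-02]
```

View pics/s12c.png

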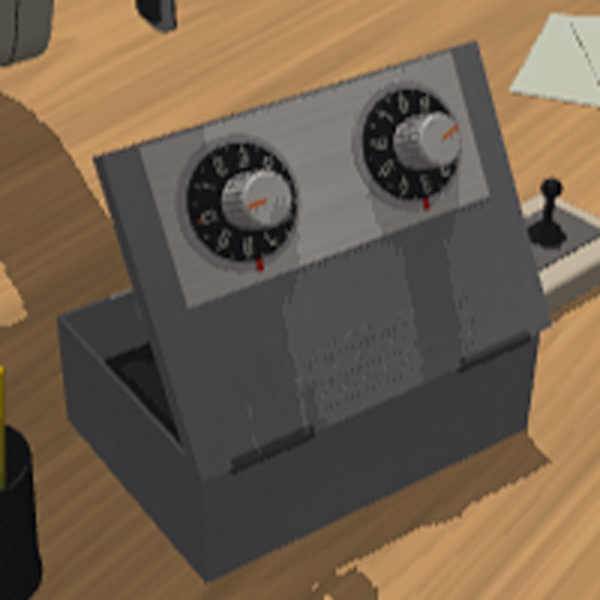

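View pics/t12.png

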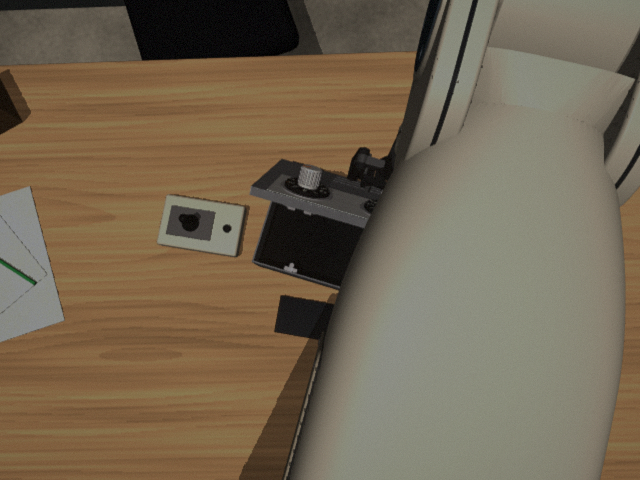

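```bash
python3 - <<'E'
from h import *
S=dict(f=476.505,c=(320.583,236.013),R=np.array([[0.7943323789582794,0.6073169016446824,0.014221558113779575],[0.3589179528223802,-0.45029723656410503,-0.8175636378194191],[-0.49011628709957417,0.6545216419030265,-0.5756626142110449]]),t=np.array([-0.4739786185351212,-0.1137300719355292,1.342686759578942]))
th=np.radians(-17.9);c,s=np.cos(th),np.sin(th)
k=(np.array([.5642,.0739])+np.array([.5239,-.0500]))/2; h=k+.15*np.array([c,s])
for d in(45,50,55,60,65):
    a=np.radians(d); x=-.202*np.cos(a)+.005*np.sin(a); z=.096+.202*np.sin(a)+.005*np.cos(a)
    print(d,[proj([h[0]+c*x-s*y,h[1]+s*x+c*y,z],S).round(0) for y in(-.142,.142)])
print('meas (254,193)..(258,190) , (379,154)')
E
```

```text
45 [array([243., 197.]), array([364., 159.])]
50 [array([246., 194.]), array([369., 156.])]
55 [array([249., 193.]), array([373., 154.])]
60 [array([253., 192.]), array([378., 153.])]
65 [array([257., 192.]), array([384., 152.])]
meas (254,193)..(258,190) , (379,154)
```

```bash
python3 - <<'E'
from bench import bot
print(bot.state()['contact_force']); print(bot.finish_job())
E
```

```text
[-0.90416786 -0.15428813 -0.98764461]
the job is handed in; nothing more can be done
None
```

The box is open: the lid stands at about 60° by itself, and I handed the job in at about 20 s of the 67 s allowed. No verdict comes back.

- **Left dial:** I turned it to 3. The wrist picture then gave 1.89 rad against the 1.885 wanted.
- **Right dial:** I turned it to just past 7 and pulled its knob up lightly. The lid stopped against the lock after about 3.6 mm, with 13 N at the knob. I then turned it slowly with that pull held. The lock began to let go near 4.7 rad, about 0.32 rad past the 7: the pull fell to 9–10 N and the lid kept rising.
- **Raising the lid:** I lifted it by the right knob along its arc, let go and backed off. The highest upward pull I read was 17 N. That was at about 17° open, with the lock already free.

**Last checks:**
- **Lid angle:** the front corners in the scene picture fit about 61°.
- **Force on the gripper:** it read about zero, with the gripper some 7 cm above the lid.
- **Bystanders:** the joystick and phone looked unmoved in the last top picture. The arm hid the mouse and pen cup there, but an earlier wrist picture, taken after letting go, showed the mouse in its place and the cup upright. I judged all four by eye and did not measure them.

**Disagreements:**
- **Dial positions:** the top and wrist cameras differed by 2–4 mm. I used the wrist camera's values and corrected them against the grip forces.
- **Joint limit:** while backing off, joint 4 briefly stood at 1.949 rad, just under its 1.95 limit. I tilted the tool back straight away.

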